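# Release the deburred tube and hold the brush hood open

## Task

The brush has stopped and the tube end is clean: throw the toggle clamp's upright red handle right back, away from the front of the machine, so that the tube is free in its saddle; then lift the yellow hood by its black ball knob and hold it open at 60 degrees so that I can take the tube out. The hood drops shut by itself, so do not let it fall, and finish while you are still holding it up; leave the tube lying in its saddle and everything else on the bench where it is.

Things in the scene. Friction and masses are not known exactly. Their poses are not given: they have to be found in the camera images.
- clamp_handle (a joint): turn of the toggle clamp's handle about clamp_pivot, rad: 0 = upright, locked over centre on the tube (as found); 1.5 = thrown right back against its stop, almost level, pointing away from the front of the machine. It stays where it is left (about 2 N at the grip moves it, some 4 N over the first 0.1 rad, up to dead centre). The clamp's steel bar follows through its link: it swings up and stands at about 77 degrees when the handle is right back.
- clamp_pivot (a point): centre of the pin about which the clamp handle turns. Fixed to the machine, 124 mm above the bench and 98 mm behind the tube's axis. Axes of the machine: x = horizontal, from the front of the machine (operator and robot side) to its back; y = along the tube, the brush spindle, the hood hinge and the clamp pins, from the motor towards the clamp; z = up. The handle goes from z towards x about y.
- clamp_grip (a point): point on the centre line of the clamp handle's red round grip, 85 mm from clamp_pivot. The grip is 19 mm in diameter and runs from 40 to 121 mm from the pivot; below it is an 11 mm steel shank. Its z axis points along the handle towards its tip. When the handle is upright its tip is 246 mm above the bench, and the clamp bar lies level in front of it (towards -x), 128 mm above the bench; on its way back (towards +x) the handle meets nothing but its stop.
- hood (a joint): opening of the yellow hood about its hinge, rad: 0 = shut (as found), 1.047 = 60 degrees, 1.48 = at its back stop. Free hinge without spring or friction; the hood, roughly 0.65 kg, falls shut from every angle (about 5 N at the knob carries it).
- hood_hinge (a point): middle of the hood's hinge line at the back upper edge of the fixed guard, 152 mm above the bench; axes of the machine as for clamp_pivot. The hood opens upward and backward: its front goes from -x towards z about y. The hood is 116 mm wide (y), 158 mm deep (x) and 106 mm high, of sheet steel, its top level when shut.
- hood_knob (a point): centre of the black ball knob, 32 mm in diameter, on an 11 mm stem on top of the hood. It turns with the hood: shut, it lies 106 mm in front of the hinge line (-x) and 38 mm above it, so 190 mm above the bench and 38 mm above the hood's top plate. The highest thing within 90 mm beside it is the hood itself; the clamp is 140 mm away along y.
- saddle (a point): fixed point of the machine on the tube's axis over the middle of the V saddle, 85 mm above the bench; axes of the machine. It lies 78 mm in front of the hood hinge and 140 mm beside it (+y).
- tube_mid (a point): middle of the bright exhaust tube that lies in the V saddle with its end under the hood: 50 mm diameter, 230 mm long, loose, its length along its y axis. It must stay in the saddle, its axis 85 mm above the bench.
- stub_a (a point): bystander: bright tube stub standing on end, 54 mm diameter, 150 mm high; point half-way up
- stub_b (a point): bystander: grey tube stub standing on end, 64 mm diameter, 110 mm high; point half-way up
- flange (a point): bystander: dark two-bolt exhaust flange lying flat, 75 x 125 x 9 mm; its centre
- hammer: bystander: hammer lying down, 260 mm long, wooden handle
- wrench: bystander: steel wrench lying down, 220 mm long
- spray (a point): bystander: red spray can, 60 mm diameter, 190 mm high; point half-way up
- square: bystander: small try square lying flat, stock 100 mm, blade 150 mm
Not all that is in view belongs to the job. Leave any brown look-alike of the part that bears tube_mid alone.

How it is judged (in metres and radians):
On the way:
1. the clamp handle is thrown right back while the hood is still shut (value of joint clamp_handle above 1.3 rad and value of joint hood below 0.15 rad), for 0.2 s.
At the end, for the whole second after the job is handed in: The robot is touching the hood and alone carries it, still, at 60 degrees give or take 8; the clamp handle is right back (over 1.3 of its 1.5 rad); the tube lies at rest in its saddle (height within 6 mm, in line within 3 degrees, slid less than about 20 mm) (value of joint hood between 0.907 and 1.187 rad and velocity of joint hood between -0.15 and 0.15 rad/s and contact force between any of the fingers, the arm and hood above 0.5 N and contact force between tube and hood below 0.1 N and value of joint clamp_handle above 1.3 rad and horizontal distance between tube_mid and saddle below 0.05 m and z of tube_mid in the frame of saddle between -0.006 and 0.006 m and angle between the y axis of tube_mid and the y axis of saddle, either way round below 0.06 rad and linear speed of tube below 0.02 m/s); the arm keeps its last pose, push and grip.
It fails at once if the hood is let fall (closing faster than 3 rad/s) (velocity of joint hood below -3 rad/s).
It fails at once if the tube is moved in its saddle by more than 20 mm (distance of tube_mid from where it was at the start of the episode above 0.02 m).
It fails at once if a bystander is moved by more than 20 mm (distance of any of stub_a, stub_b, flange, hammer, wrench, spray, square from where it was at the start of the episode above 0.02 m).
It also fails if it takes over 54 s, if anything falls off the work surface, if the arm or the gripper's body presses on something with over 40 N, if the wrist force passes 120 N, or if a joint passes its speed limit or range.

## Robot

A 6-joint arm with a two-finger parallel gripper is mounted at the origin on the work surface. World frame = base frame: x ahead of the robot, y to its left, z up, the work surface at z = 0. Lengths are in m, angles in degrees, forces in N, time in s.
With the tool pointing down it reaches from about 0.375 to 0.9 m from the base axis. Payload 3.1 kg.
Tool frame: the origin (TCP) lies on the mounting face of the last link; the fingertips stand 182 mm ahead of it and the grasp point (between the pads) lies 164 mm ahead of it; z points along the fingers, y is the direction in which the jaws open and shut (so a half turn about z gives the same grasp; the last joint's range is limited). The gripper opens to 87 mm and grips with 3 to 60 N. Pads are 19 mm wide; open, the fingers measure 117 mm over their backs; the gripper's body (75 mm by 190 mm) begins 51 mm behind the grasp point.
Start: joints at [-74.513, 30.224, 82.088, -0, 67.689, -10.227], TCP at [0.271, -0.563, 0.405] pointing down, gripper open.
Joint ranges: [-176.69, 176.69], [-43.24, 126.21], [12.49, 139.97], [-82, 262], [0, 151.66], [-163.58, 163.58]. Speed limits (degrees/s): [159.86, 159.86, 180, 180, 180, 180].

## Interface

Orientations are given as a 3x3 rotation matrix whose columns are the frame's x, y, z axes.
In Python, from rig import r gives the robot as it stands. The module is installed in compiled form; this text tells all that it offers.
- The arm moves only by the tool send_rows, never from a script. Its argument "series" is a list of rows, each a list of 2 entries, a list of its own where there are three numbers: the shift along the world's x, y, z in mm, then the turn, a rotation vector about the world's x, y, z in rad. In form: [[[x, y, z], [ax, ay, az]], ...]. A call has 1 to 8 rows; each row shifts and turns the pose as measured when the row begins; what a row does not reach is not made up. A row lasts 1/8 s, in which the tool goes at most 62.5 mm and 10.7 degrees, less where a joint would pass 70% of its speed; a pose out of reach is approached as far as the arm can. A call is refused whole if a number of a shift passes 62.5 or a number of a turn 0.188, either way. A call with a gripper value outside its range is refused whole. "hand" is the closure, from 0 (fully open) to 1 (shut), set as the call begins (left out, the last holds). The fingers move at their own pace and stop on an object; "newtons" is the grip in N (left out, the last holds). Time passes only in rows, so rows that do not move let the fingers close. It gives the time, the measured TCP pose, the force and the opening at its end, in the units of the state.
- r.get_obs(): the state, without advancing time (a new reading comes with each control period).
- r.read_camera(name): name is "side" or "top" or "wrist"; returns the picture (400x640x3 uint8, blue, green, red); there is no depth.
- r.camera_model(name): a dict with "vertical_fov" (degrees; the focal length in pixels is half the picture's height over the tangent of half this angle, whatever the lens; pixels are square), "cx", "cy" (the principal point, pixels), "R" (3x3) and "t" (3): a world point X has camera coordinates R X + t. Camera axes: x right, y down, z forward; pixel columns grow to the right and rows downward; lengths in m; the calibration is good to about 2 mm. A picture is of the moment at which its call begins: read the wrist's pose just before it. camera_model takes no time and is no camera call; for the wrist camera it gives the pose at the moment of the call.
- r.sign_off(): hands the job in, once; it reports no verdict.
The state is a dict: "clock": time; "q": joint angles; "joint_velocities": joint speeds; "joint_efforts": joint torques, N m; "tcp_pos": TCP position; "orientation": TCP orientation; "ft_force": force on the tool from outside, world axes, zero at the start; "ft_torque": the same for the moment, N m; "opening": finger opening in m.
Only numpy, scipy, OpenCV 4.12 (cv2) and the standard library are available. Lean on these libraries where they do the work, as an engineer would, in place of code of your own. Each camera call takes 0.05 s, during which the arm holds its last target.

## Working session

There is one attempt and no reset: what is moved stays moved. The work goes in short steps, Python scripts to look and compute and a tool call to move; the robot and the scene stay as the last step left them, time stands still between calls to the robot, and variables do not carry over. Pictures are saved under pics/ and viewed, and the job is handed in when it is done.

Besides the shell and the picture viewer there is one more tool, called after "Emit:" by a JSON object that holds its "op" and its "data". send_rows: Moves the arm, as the interface text tells. Its arguments: {"type":"object","properties":{"series":{"type":"array"},"hand":{"type":"number"},"newtons":{"type":"number"}},"required":["series"]}

```bash
mkdir -p pics; ls; python3 - <<'E'
from rig import r
import cv2,json
o=r.get_obs(); print(o)
for n in("side","top","wrist"):
    m=r.camera_model(n); print(n,m)
    cv2.imwrite(f"pics/{n}0.png",r.read_camera(n))
E
```

```text
pics
{'clock': 0.0, 'q': array([-7.45112195e+01,  3.02785092e+01,  8.21560120e+01, -6.43718123e-04,
        6.76893872e+01, -1.02285202e+01]), 'joint_velocities': array([ 0.00058656, -0.02754319, -0.04135051, -0.06463719,  0.01412115,
       -0.04581798]), 'joint_efforts': array([ 7.97986104e-04, -4.40042818e+01, -1.76588792e+01,  6.33742777e-02,
        5.83713397e-02, -1.57520244e-04]), 'tcp_pos': array([ 0.27112732, -0.56274927,  0.40377819]), 'orientation': array([[ 9.00944289e-01,  4.33934377e-01, -5.87540279e-04],
       [ 4.33934613e-01, -9.00941962e-01,  2.08129254e-03],
       [ 3.73804689e-04, -2.13008269e-03, -9.99997662e-01]]), 'ft_force': array([ 0.10265756, -0.03124214, -0.15551651]), 'ft_torque': array([ 0.03435619, -0.03167101, -0.01956329]), 'opening': 0.08693434164046154}
side {'vertical_fov': 45.44993892551663, 'cx': 321.8657727456336, 'cy': 196.76558003608463, 'R': array([[ 0.93203572, -0.36215574,  0.01235418],
       [-0.1946079 , -0.52901557, -0.82599655],
       [ 0.30567495,  0.76745407, -0.56353978]]), 't': array([-0.39434221,  0.20024095,  1.90377204])}
top {'vertical_fov': 47.9570874783219, 'cx': 324.9168361940419, 'cy': 198.86673146877678, 'R': array([[-0.02376137, -0.999704  , -0.00522636],
       [-0.99700537,  0.02408141, -0.07348722],
       [ 0.07359132,  0.00346455, -0.99728246]]), 't': array([-0.00415814,  0.42589512,  1.72160773])}
wrist {'vertical_fov': 60.016591655017756, 'cx': 318.95870395883753, 'cy': 202.83966445991516, 'R': array([[ 0.43365664, -0.90107534, -0.00226821],
       [-0.85735108, -0.41338567,  0.30669432],
       [-0.27729234, -0.13105538, -0.95180536]]), 't': array([-0.62307128, -0.03716218,  0.39298325])}
```

View pics/side0.png

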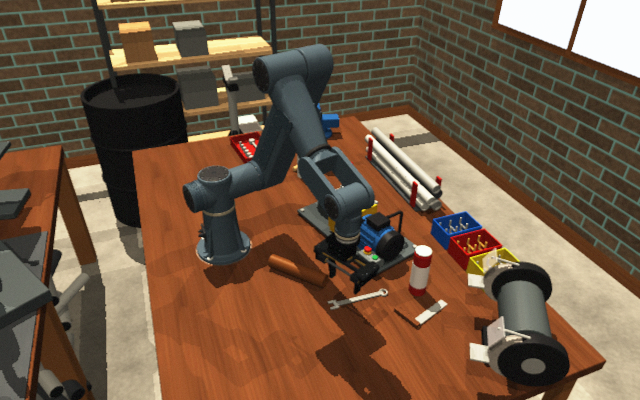

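View pics/top0.png

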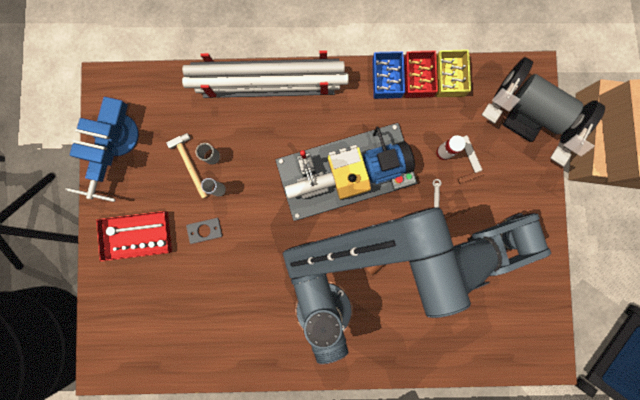

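View pics/wrist0.png

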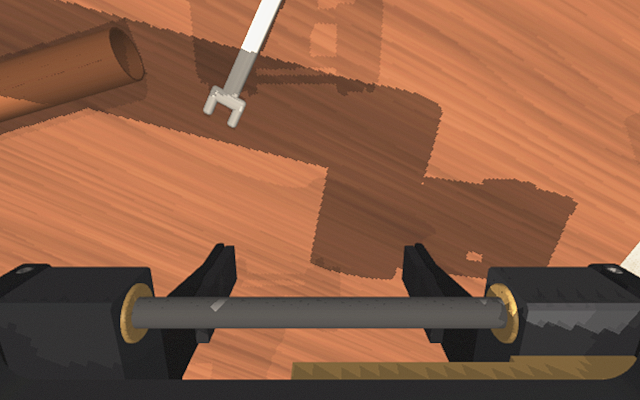

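```bash
python3 - <<'E'
import cv2
a=cv2.imread("pics/top0.png")[110:230,265:425]
cv2.imwrite("pics/tc.png",cv2.resize(a,None,fx=5,fy=5,interpolation=cv2.INTER_CUBIC))
a=cv2.imread("pics/side0.png")[170:300,280:440]
cv2.imwrite("pics/sc.png",cv2.resize(a,None,fx=4.5,fy=4.5,interpolation=cv2.INTER_CUBIC))
E
```

```text
(no output)
```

View pics/tc.png

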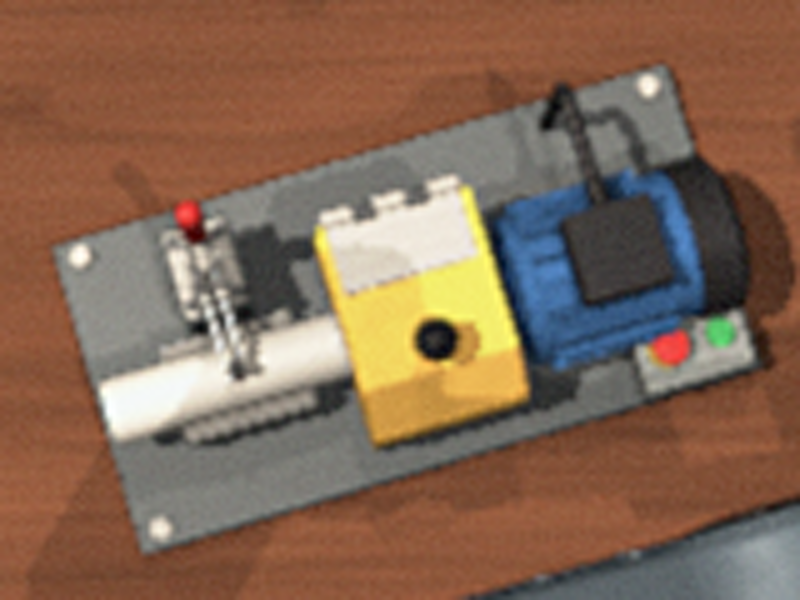

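View pics/sc.png

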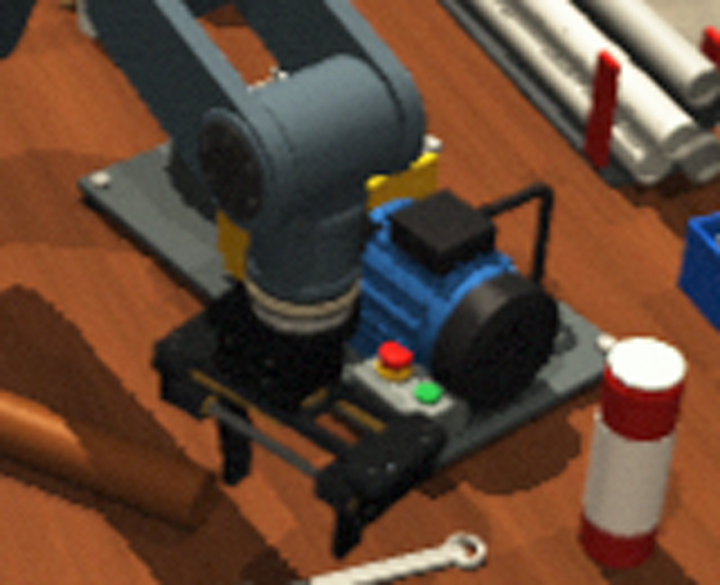

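```bash
cat > h.py <<'E'
import numpy as np
def ray(m,u,v):
    f=200/np.tan(np.radians(m["vertical_fov"])/2)
    R=np.array(m["R"]);t=np.array(m["t"])
    return -R.T@t, R.T@np.array([(u-m["cx"])/f,(v-m["cy"])/f,1])
def onz(m,u,v,z):
    c,d=ray(m,u,v); return c+d*(z-c[2])/d[2]
def proj(m,X):
    f=200/np.tan(np.radians(m["vertical_fov"])/2)
    p=np.array(m["R"])@X+np.array(m["t"]); return f*p[0]/p[2]+m["cx"],f*p[1]/p[2]+m["cy"]
E
python3 - <<'E'
from rig import r
from h import *
m=r.camera_model("top")
g=lambda a,b,z:onz(m,265+(a+.5)/5-.5,110+(b+.5)/5-.5,z)
k=g(436,340,.19); tip=g(188,213,.243)
print("knob",k,"tip",tip)
b=[g(80,257,.015),g(648,85,.015),g(160,527,.015)]
print(b)
d=b[0]-b[1]; print("yaw of y axis from bolts (deg from +y)",np.degrees(np.arctan2(-d[0],d[1])))
d=tip-k; print(np.degrees(np.arctan2(d[1],d[0])-np.arctan2(.14,.126)), np.linalg.norm(d[:2]), np.hypot(.14,.126))
d=b[0]-b[2]; print(np.degrees(np.arctan2(d[1],d[0])))
E
```

```text
knob [ 0.48485699 -0.11041382  0.19      ] tip [0.56902506 0.05792645 0.243     ]
[array([0.57758826, 0.15452768, 0.015     ]), array([ 0.70229554, -0.29177632,  0.015     ]), array([0.36599676, 0.0962867 , 0.015     ])]
yaw of y axis from bolts (deg from +y) 15.611546955750716
15.422723738343855 0.1882092155014756 0.18835073665903196
15.38967195532915
```

Emit:
{"op": "send_rows", "data": {"series": [[[5, 40, 35], [0, 0, -0.022]], [[10, 50, 30], [0, 0, -0.022]], [[18, 55, 15], [0, 0, -0.022]], [[18, 55, 0], [0, 0, -0.022]], [[18, 55, 0], [0, 0, -0.022]], [[18, 55, 0], [0, 0, -0.022]], [[18, 55, 0], [0, 0, -0.022]], [[18, 55, 0], [0, 0, -0.022]]], "hand": 1, "newtons": 20}}

```text
clock: 1.15
tcp_pos: [0.394, -0.1342, 0.4833]
orientation: [[0.967, 0.254, 0.003], [0.254, -0.967, 0.003], [0.004, -0.002, -1.0]]
ft_force: [1.0, -0.1, 0.8]
opening: 0.0147
```

Emit:
{"op": "send_rows", "data": {"series": [[[0, 40, 0], [0, 0, 0]], [[5, 45, 0], [0, 0, 0]], [[10, 30, 0], [0, 0, 0.005]], [[0, 0, 0], [0, 0, 0]]]}}

```text
clock: 1.65
tcp_pos: [0.4083, -0.0118, 0.4831]
orientation: [[0.964, 0.266, 0.003], [0.266, -0.964, 0.004], [0.004, -0.003, -1.0]]
ft_force: [-0.6, 0.1, 0.3]
opening: 0.0003
```

```bash
python3 - <<'E'
from rig import r
import cv2
print(r.get_obs()["tcp_pos"])
for n in("wrist","side"): cv2.imwrite(f"pics/{n}1.png",r.read_camera(n))
a=cv2.imread("pics/side1.png")[170:300,280:440]
cv2.imwrite("pics/sc1.png",cv2.resize(a,None,fx=4.5,fy=4.5,interpolation=cv2.INTER_CUBIC))
E
```

```text
[ 0.40832405 -0.01179939  0.48309507]
```

View pics/wrist1.png

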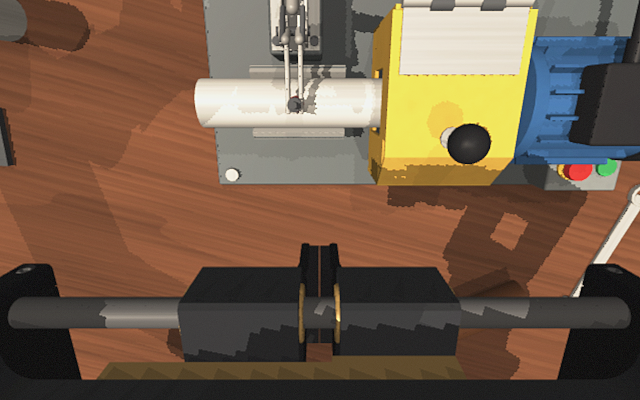

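View pics/sc1.png

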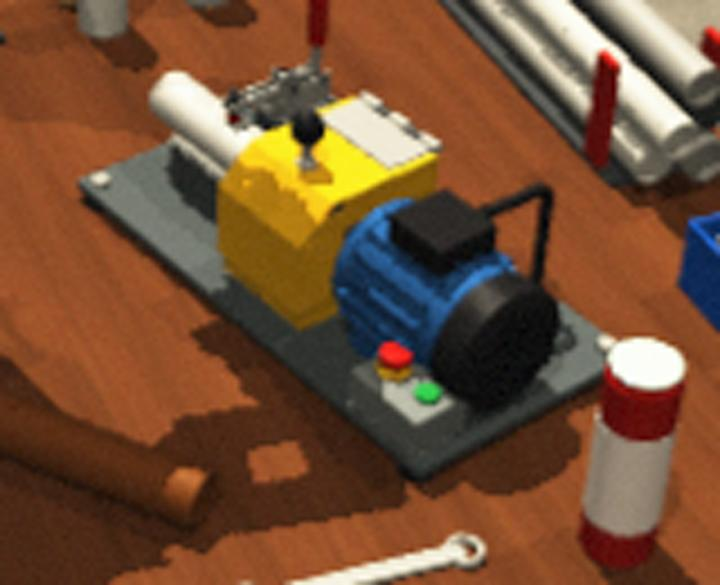

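```bash
python3 - <<'E'
from rig import r
from h import *
w=r.camera_model("wrist");s=r.camera_model("side")
k=onz(w,468.5,143.5,.19);print("knob wrist",k)
print("knob side",onz(s,280+308/4.5-.4,170+129/4.5-.4,.19))
xm=np.array([.9636,.2672]);ym=np.array([-.2672,.9636])
for u,v,z in((295,50,.13),(294,103,.13),(297,5,.13)):
    p=onz(w,u,v,z);d=p[:2]-k[:2];print(p,d@xm,d@ym)
for z in(.164,.2,.246):
    p=np.array([.569,.058,z]);print(proj(s,p))
import cv2
a=cv2.imread("pics/side1.png")[140:220,300:400]
cv2.imwrite("pics/sc1.png",cv2.resize(a,None,fx=7,fy=7,interpolation=cv2.INTER_CUBIC))
E
```

```text
knob wrist [ 0.48359835 -0.11281869  0.19      ]
knob side [ 0.48788989 -0.10869248  0.19      ]
[0.51851802 0.04052698 0.13      ] 0.0746225571721969 0.13843334714152367
[0.47446965 0.03047071 0.13      ] 0.02949051151462604 0.14051284767622968
[0.55331836 0.04746323 0.13      ] 0.11000953587268447 0.1358184623518293
(np.float64(349.3929742635584), np.float64(178.73583057424975))
(np.float64(349.77657024158134), np.float64(171.48749407099183))
(np.float64(350.2781393801055), np.float64(162.0099653585973))
```

View pics/sc1.png

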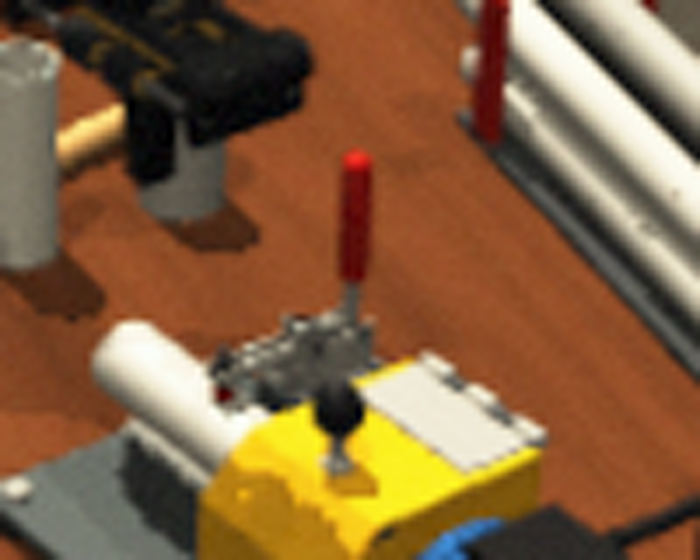

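Emit:
{"op": "send_rows", "data": {"series": [[[40, 20, 0], [0, 0, 0]], [[40, 20, -10], [0, 0, 0]], [[30, 14, -30], [0, 0, 0]], [[8, 3, -40], [0, 0, 0]], [[0, 0, -12], [0, 0, 0]], [[0, 0, 0], [0, 0, 0]]]}}

```text
clock: 2.5
tcp_pos: [0.5303, 0.0369, 0.3892]
orientation: [[0.968, 0.251, 0.005], [0.251, -0.968, -0.001], [0.005, 0.002, -1.0]]
ft_force: [-0.5, -0.4, 0.7]
opening: 0.0004
```

```bash
python3 - <<'E'
from rig import r
import cv2
print(r.get_obs()["tcp_pos"],r.get_obs()["ft_force"])
a=r.read_camera("side")[140:220,300:400]
cv2.imwrite("pics/sc2.png",cv2.resize(a,None,fx=7,fy=7,interpolation=cv2.INTER_CUBIC))
cv2.imwrite("pics/w2.png",r.read_camera("wrist"))
E
```

```text
[0.53027169 0.03685545 0.38918524] [-0.52385527 -0.36122958  0.65961351]
```

View pics/sc2.png

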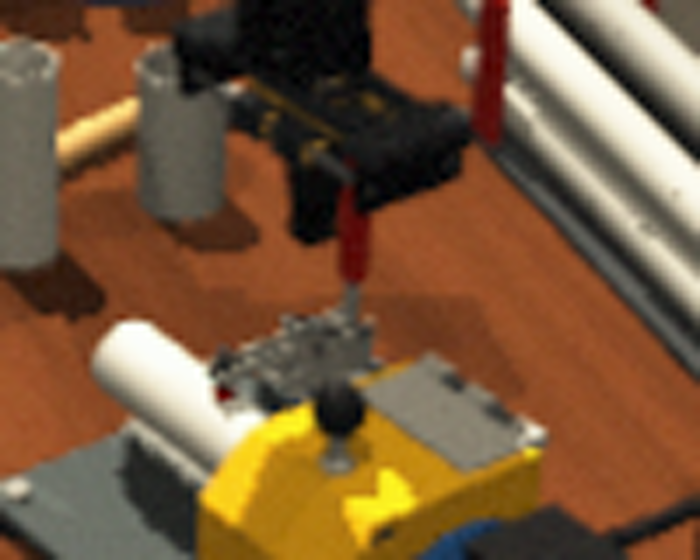

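View pics/w2.png

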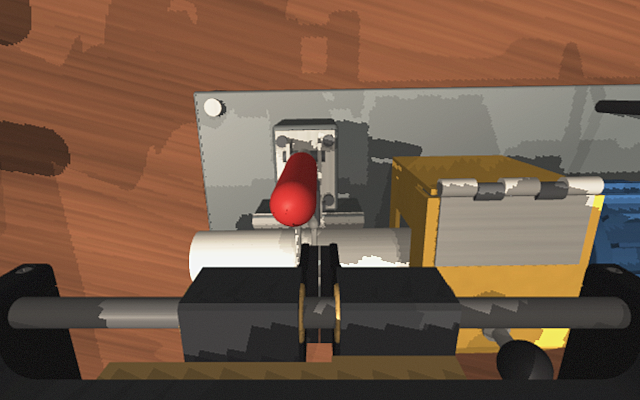

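```bash
python3 - <<'E'
from rig import r
from h import *
w=r.camera_model("wrist")
p=onz(w,292,208,.243);print(p)
o=r.get_obs();t=o["tcp_pos"]+.182*o["orientation"][:,2];print(t)
xm=np.array([.9636,.2672]);ym=np.array([-.2672,.9636])
d=p[:2]-t[:2];print(d@xm,d@ym)
E
```

```text
[0.56883968 0.05824779 0.243     ]
[0.53187742 0.03689718 0.20849602]
0.04132171735664847 0.010697132818095827
```

Emit:
{"op": "send_rows", "data": {"series": [[[-3, 11, 0], [0, 0, 0.016]], [[10, 3, 0], [0, 0, 0]], [[12, 3, 0], [0, 0, 0]], [[18, 5, 0], [0, 0, 0]], [[16, 4, -3], [0, 0, 0]], [[0, 0, 0], [0, 0, 0]]]}}

```text
clock: 3.35
tcp_pos: [0.5858, 0.0648, 0.3912]
orientation: [[0.963, 0.269, 0.01], [0.269, -0.963, -0.003], [0.009, 0.006, -1.0]]
ft_force: [0.0, 0.5, -0.2]
opening: 0.0006
```

```bash
python3 - <<'E'
from rig import r
import cv2,numpy as np
o=r.get_obs();t=o["tcp_pos"]+.182*o["orientation"][:,2]
xm=np.array([.9636,.2672]);ym=np.array([-.2672,.9636])
d=t[:2]-[.569,.058];print(d@xm,d@ym,t[2]-.124,o["ft_force"])
a=r.read_camera("side")[140:220,300:400]
cv2.imwrite("pics/sc3.png",cv2.resize(a,None,fx=7,fy=7,interpolation=cv2.INTER_CUBIC))
E
```

```text
0.01962338924831355 0.0009643271818023856 0.08521992581357135 [ 0.03675782  0.49985787 -0.18963718]
```

View pics/sc3.png

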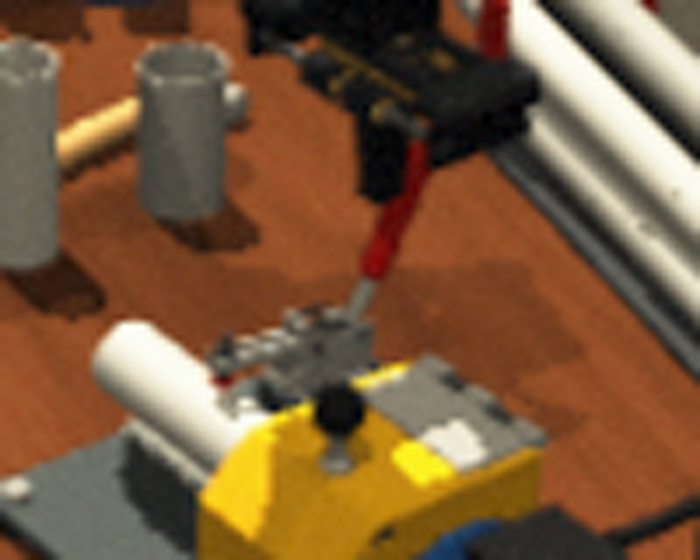

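Emit:
{"op": "send_rows", "data": {"series": [[[12, 3, -9], [0, 0.005, 0]], [[14, 4, -10], [0, 0.004, 0]], [[12, 3, -13], [0, 0, 0]], [[9, 3, -16], [0, 0, 0]], [[6, 2, -16], [0, 0, 0]], [[2, 0, -10], [0, 0, 0]]]}}

```text
clock: 4.15
tcp_pos: [0.6431, 0.0806, 0.3204]
orientation: [[0.963, 0.27, -0.001], [0.27, -0.963, -0.005], [-0.003, 0.004, -1.0]]
ft_force: [-26.5, -1.2, 78.8]
opening: 0.0006
```

```bash
cat > s.py <<'E'
from rig import r
import cv2,numpy as np,sys
o=r.get_obs();t=o["tcp_pos"]+.182*o["orientation"][:,2]
xm=np.array([.9636,.2672]);ym=np.array([-.2672,.9636])
d=t[:2]-[.569,.058];print(d@xm,d@ym,t[2]-.124,o["ft_force"])
a=r.read_camera("side")[130:230,290:415]
cv2.imwrite("pics/"+sys.argv[1],cv2.resize(a,None,fx=6,fy=6,interpolation=cv2.INTER_CUBIC))
E
python3 s.py sc4.png
```

```text
0.07700682573617877 0.0011695952788988839 0.014395822727178681 [-26.47128631  -1.17651348  78.78507663]
```

View pics/sc4.png

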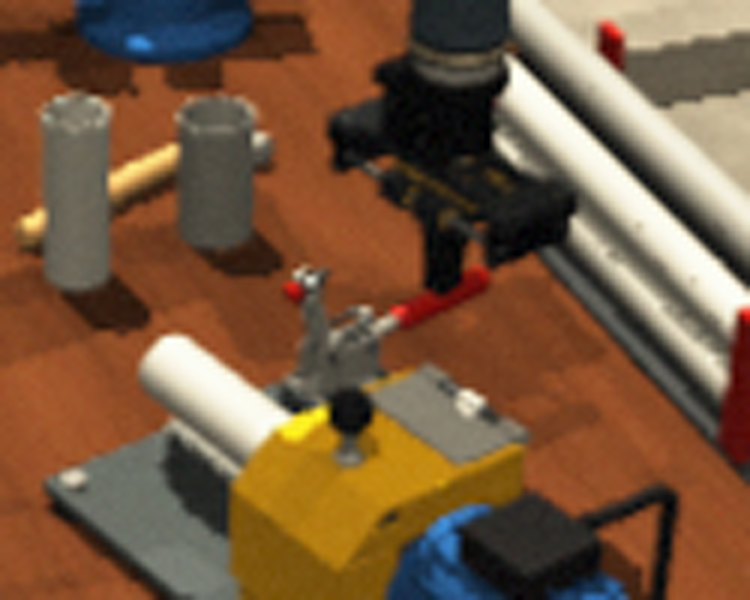

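Emit:
{"op": "send_rows", "data": {"series": [[[0, 0, 15], [0, 0, 0]], [[0, 0, 50], [0, 0, 0]], [[0, 0, 60], [0, 0, 0]], [[0, 0, 50], [0, 0, 0]]]}}

```text
clock: 4.7
tcp_pos: [0.6423, 0.0813, 0.4943]
orientation: [[0.963, 0.269, -0.009], [0.269, -0.963, -0.003], [-0.009, 0.0, -1.0]]
ft_force: [1.4, -0.2, -0.6]
opening: 0.0001
```

Emit:
{"op": "send_rows", "data": {"series": [[[-40, -48, 0], [0, 0, 0]], [[-45, -54, 0], [0, 0, 0]], [[-45, -54, 0], [0, 0, 0]], [[-25, -30, 0], [0, 0, 0]], [[0, 0, 0], [0, 0, 0]]], "hand": 0}}

```text
clock: 5.32
tcp_pos: [0.4948, -0.0976, 0.4959]
orientation: [[0.962, 0.272, 0.008], [0.272, -0.962, -0.004], [0.007, 0.006, -1.0]]
ft_force: [0.1, -0.2, -0.5]
opening: 0.0424
```

```bash
python3 s.py sc5.png; python3 - <<'E'
from rig import r
import cv2
print(r.get_obs()["tcp_pos"],r.get_obs()["orientation"])
cv2.imwrite("pics/w5.png",r.read_camera("wrist"))
E
```

```text
-0.1117846593543185 -0.13116851171914995 0.18988960780924946 [ 0.08027332 -0.15152548 -0.52180836]
[ 0.49555283 -0.09682959  0.49589377] [[ 0.96203383  0.27278934  0.00876808]
 [ 0.27282716 -0.96205695 -0.00342986]
 [ 0.00749976  0.00569181 -0.99995568]]
```

View pics/sc5.png

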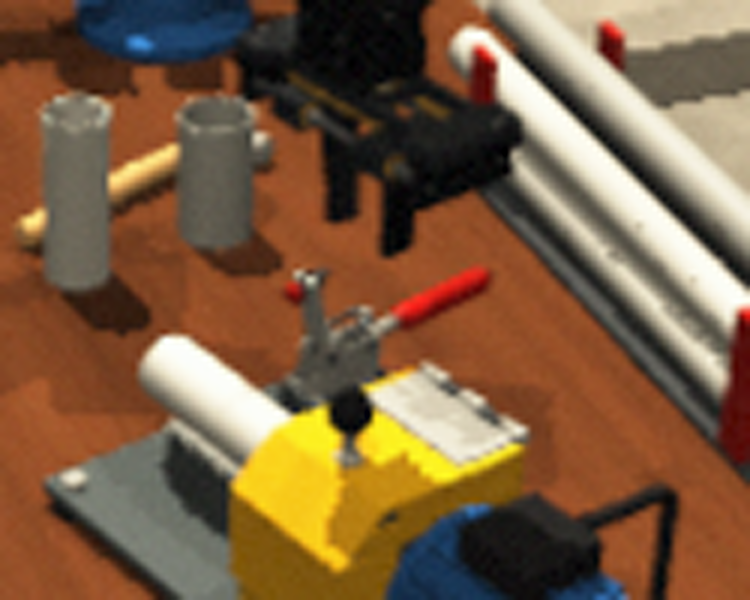

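View pics/w5.png

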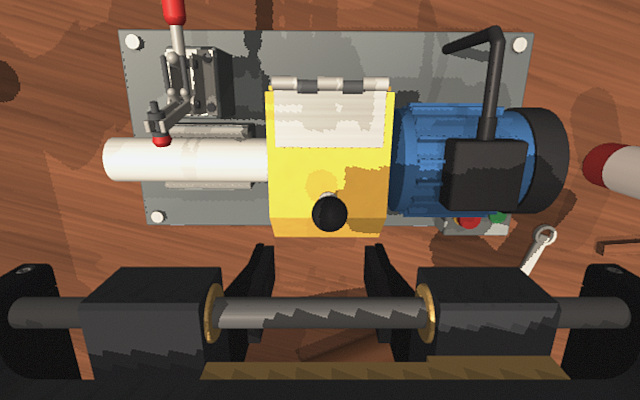

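```bash
python3 - <<'E'
from rig import r
from h import *
w=r.camera_model("wrist")
p=onz(w,329.5,214,.19);print(p)
o=r.get_obs();t=o["tcp_pos"]+.164*o["orientation"][:,2];print(t,p-t)
# hinge pins row
print(onz(w,330,85,.155), onz(w,271,84,.155),onz(w,389,84,.155))
E
```

```text
[ 0.48416944 -0.11021779  0.19      ]
[ 0.49766967 -0.09673776  0.33205192] [-0.01350023 -0.01348003 -0.14205192]
[ 0.58820929 -0.08127541  0.155     ] [ 0.57479405 -0.03117273  0.155     ] [ 0.60324804 -0.13099732  0.155     ]
```

Emit:
{"op": "send_rows", "data": {"series": [[[-12, -13, 0], [0.003, 0.008, 0]], [[0, 0, -40], [0, 0, 0]], [[0, 0, -40], [0, 0, 0]], [[0, 0, -20], [0, 0, 0]], [[0, 0, 0], [0, 0, 0]]]}}

```text
clock: 6.05
tcp_pos: [0.4855, -0.1084, 0.3931]
orientation: [[0.959, 0.282, 0.003], [0.282, -0.959, -0.002], [0.002, 0.002, -1.0]]
ft_force: [0.8, 0.4, 0.3]
opening: 0.0865
```

```bash
python3 - <<'E'
from rig import r
import cv2
o=r.get_obs();t=o["tcp_pos"]+.164*o["orientation"][:,2];print(t,o["orientation"][:,2],o["opening"])
cv2.imwrite("pics/w6.png",r.read_camera("wrist"))
E
```

```text
[ 0.48599555 -0.10869649  0.22912819] [ 0.00284906 -0.00152706 -0.99999478] 0.08653372792114825
```

View pics/w6.png

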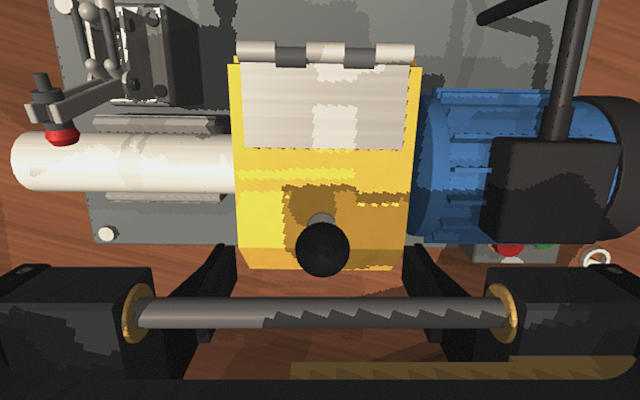

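Emit:
{"op": "send_rows", "data": {"series": [[[-1, -1, -25], [0, 0, 0]], [[0, 0, -14], [0, 0, -0.01]], [[0, 0, 0], [0, 0, 0]]]}}

```text
clock: 6.48
tcp_pos: [0.4868, -0.1099, 0.3572]
orientation: [[0.962, 0.273, 0.012], [0.273, -0.962, -0.006], [0.01, 0.009, -1.0]]
ft_force: [-0.0, -0.1, -0.2]
opening: 0.0873
```

```bash
python3 - <<'E'
from rig import r
import cv2
from h import *
o=r.get_obs();t=o["tcp_pos"]+.164*o["orientation"][:,2];print(t,o["ft_force"])
w=r.camera_model("wrist")
print(proj(w,[.4845,-.1105,.19]))
cv2.imwrite("pics/w7.png",r.read_camera("wrist"))
E
```

```text
[ 0.48866443 -0.11091569  0.19320302] [-0.00169931 -0.08732601 -0.16069306]
(np.float64(317.29549534158497), np.float64(283.94894337778527))
```

View pics/w7.png

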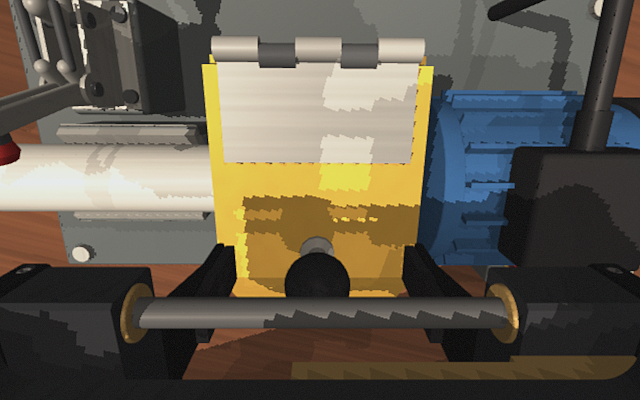

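Emit:
{"op": "send_rows", "data": {"series": [[[-2, 0, -3], [0.005, 0.01, 0]], [[0, 0, 0], [0, 0, 0]]]}}

```text
clock: 6.78
tcp_pos: [0.4854, -0.1102, 0.3561]
orientation: [[0.962, 0.274, 0.005], [0.274, -0.962, -0.003], [0.004, 0.004, -1.0]]
ft_force: [0.1, 0.4, 0.1]
opening: 0.0872
```

Emit:
{"op": "send_rows", "data": {"series": [[[0, 0, 0], [0, 0, 0]], [[0, 0, 0], [0, 0, 0]], [[0, 0, 0], [0, 0, 0]], [[0, 0, 0], [0, 0, 0]], [[0, 0, 0], [0, 0, 0]], [[0, 0, 0], [0, 0, 0]]], "hand": 1, "newtons": 50}}

```text
clock: 7.52
tcp_pos: [0.4855, -0.1103, 0.3568]
orientation: [[0.962, 0.274, 0.007], [0.274, -0.962, -0.003], [0.005, 0.005, -1.0]]
ft_force: [-0.4, 0.2, -0.3]
opening: 0.0349
```

```bash
cat > g.py <<'E'
from rig import r
import numpy as np
o=r.get_obs();t=o["tcp_pos"]+.164*o["orientation"][:,2]
xm=np.array([.9625,.271]);d=t[:2]-[.4845,-.1105]
x=d@xm-.106;z=t[2]-.152
print("grasp",t.round(4),"rel hinge",x.round(4),z.round(4),"lat",(d@[-.271,.9625]).round(4),"r",np.hypot(x,z).round(4),"ang",np.degrees(np.arctan2(z,-x)-np.arctan2(.038,.106)).round(1),"F",o["ft_force"].round(1),"T",o["ft_torque"].round(2),"op",o["opening"].round(4),o["clock"])
print(o["orientation"].round(3).tolist())
E
python3 g.py
```

```text
Traceback (most recent call last):
  File "g.py", line 6, in <module>
    print("grasp",t.round(4),"rel hinge",x.round(4),z.round(4),"lat",(d@[-.271,.9625]).round(4),"r",np.hypot(x,z).round(4),"ang",np.degrees(np.arctan2(z,-x)-np.arctan2(.038,.106)).round(1),"F",o["ft_force"].round(1),"T",o["ft_torque"].round(2),"op",o["opening"].round(4),o["clock"])
                                                                                                                                                                                                                                                         ^^^^^^^^^^^^^^^^^^
AttributeError: 'float' object has no attribute 'round'
```

Emit:
{"op": "send_rows", "data": {"series": [[[0, 0, 0], [0, 0, 0]], [[0, 0, 0], [0, 0, 0]], [[0, 0, 0], [0, 0, 0]]]}}

```text
clock: 7.9
tcp_pos: [0.4855, -0.1101, 0.3568]
orientation: [[0.962, 0.273, 0.006], [0.273, -0.962, -0.003], [0.005, 0.004, -1.0]]
ft_force: [-0.5, 0.2, -0.0]
opening: 0.0297
```

```bash
sed -i 's/o\["opening"\].round(4)/o["opening"]/' g.py; python3 g.py
```

```text
grasp [ 0.4865 -0.1105  0.1928] rel hinge -0.1041 0.0408 lat -0.0006 r 0.1118 ang 1.7 F [-0.5  0.2 -0. ] T [ 0.09  0.03 -0.02] op 0.029702955946356868 7.9
[[0.962, 0.273, 0.006], [0.273, -0.962, -0.003], [0.005, 0.004, -1.0]]
```

Emit:
{"op": "send_rows", "data": {"series": [[[2, 1, 6], [0, 0, 0]], [[3, 1, 8], [0, 0, 0]], [[3, 1, 6], [0, 0, 0]], [[0, 0, 0], [0, 0, 0]]]}}

```text
clock: 8.4
tcp_pos: [0.494, -0.1077, 0.3751]
orientation: [[0.962, 0.274, 0.003], [0.274, -0.962, -0.004], [0.002, 0.004, -1.0]]
ft_force: [2.4, -2.7, -11.7]
opening: 0.0302
```

```bash
python3 g.py; python3 s.py sc8.png
```

```text
grasp [ 0.4945 -0.1083  0.2111] rel hinge -0.0958 0.0591 lat -0.0006 r 0.1126 ang 11.9 F [  2.4  -2.7 -11.7] T [-0.47 -0.17 -0.  ] op 0.030150113715390635 8.4
[[0.962, 0.274, 0.003], [0.274, -0.962, -0.004], [0.002, 0.004, -1.0]]
-0.11622096852388858 -0.14041749609436885 0.06908883434558727 [  2.41749818  -2.66695996 -11.70054029]
```

View pics/sc8.png

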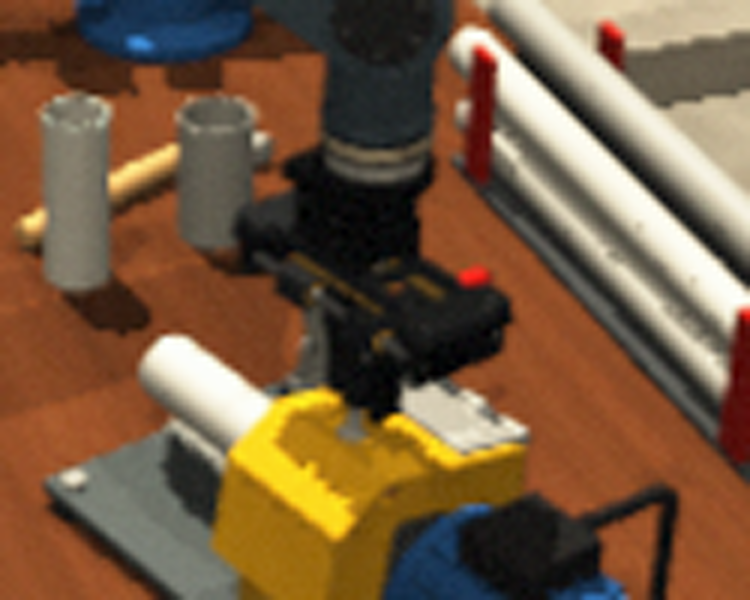

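Emit:
{"op": "send_rows", "data": {"series": [[[5, 1, 7], [0, 0, 0]], [[5, 1, 7], [0, 0, 0]], [[5, 2, 6], [0, 0, 0]], [[5, 1, 6], [0, 0, 0]], [[0, 0, 0], [0, 0, 0]]]}}

```text
clock: 9.07
tcp_pos: [0.5141, -0.1024, 0.4012]
orientation: [[0.962, 0.275, -0.002], [0.275, -0.962, -0.003], [-0.003, 0.003, -1.0]]
ft_force: [1.1, -4.5, -12.8]
opening: 0.0297
```

```bash
python3 g.py
```

```text
grasp [ 0.5138 -0.1029  0.2372] rel hinge -0.0758 0.0852 lat -0.0007 r 0.114 ang 28.6 F [  1.1  -4.5 -12.8] T [-0.68 -0.03 -0.02] op 0.029732192530276678 9.075
[[0.962, 0.275, -0.002], [0.275, -0.962, -0.003], [-0.003, 0.003, -1.0]]
```

Emit:
{"op": "send_rows", "data": {"series": [[[6, 2, 4], [0, 0, 0]], [[6, 2, 4], [0, 0, 0]], [[6, 2, 4], [0, 0, 0]], [[7, 2, 4], [0, 0, 0]], [[0, 0, 0], [0, 0, 0]]]}}

```text
clock: 9.7
tcp_pos: [0.5353, -0.0962, 0.4156]
orientation: [[0.961, 0.277, -0.021], [0.277, -0.961, -0.01], [-0.023, 0.004, -1.0]]
ft_force: [1.0, -4.9, -13.8]
opening: 0.0297
```

```bash
python3 g.py; python3 s.py sc9.png
```

```text
grasp [ 0.5318 -0.0979  0.2516] rel hinge -0.057 0.0996 lat -0.0007 r 0.1148 ang 40.5 F [  1.   -4.9 -13.8] T [-0.75 -0.06  0.07] op 0.029658045318271355 9.7
[[0.961, 0.277, -0.021], [0.277, -0.961, -0.01], [-0.023, 0.004, -1.0]]
-0.07788753404703068 -0.1403973886626243 0.10965397396950421 [  1.0041002   -4.87556439 -13.79106838]
```

View pics/sc9.png

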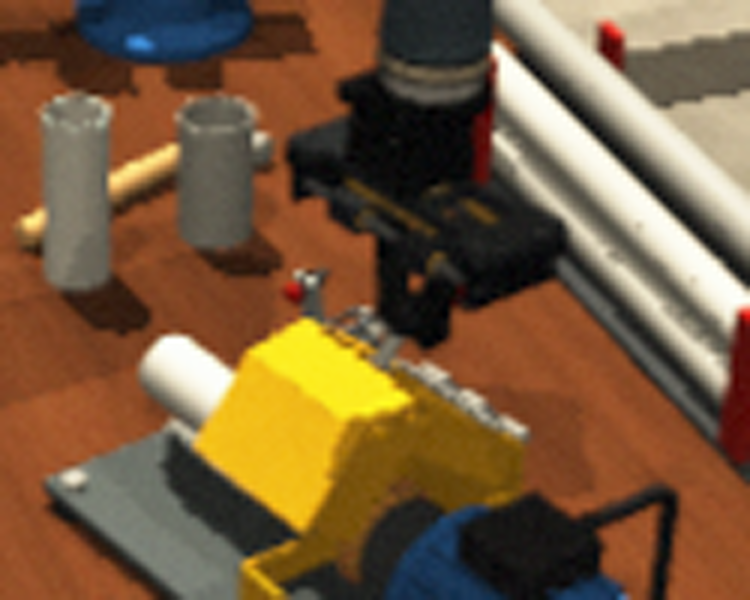

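Emit:
{"op": "send_rows", "data": {"series": [[[5, 1, 2], [0.005, -0.01, 0]], [[5, 2, 2], [0.003, -0.01, 0]], [[6, 1, 2], [0, -0.005, 0]], [[6, 2, 2], [0, 0, 0]], [[0, 0, 0], [0, 0, 0]]]}}

```text
clock: 10.38
tcp_pos: [0.5497, -0.0925, 0.4229]
orientation: [[0.96, 0.28, -0.024], [0.28, -0.96, -0.009], [-0.026, 0.002, -1.0]]
ft_force: [-0.6, -5.0, -14.5]
opening: 0.0301
```

```bash
python3 g.py
```

```text
grasp [ 0.5458 -0.094   0.259 ] rel hinge -0.0426 0.107 lat -0.0008 r 0.1151 ang 48.6 F [ -0.6  -5.  -14.5] T [-0.77  0.08  0.11] op 0.030124673305650867 10.375
[[0.96, 0.28, -0.024], [0.28, -0.96, -0.009], [-0.026, 0.002, -1.0]]
```

Emit:
{"op": "send_rows", "data": {"series": [[[6, 2, 1], [0, -0.008, 0]], [[7, 2, 1], [0, -0.008, 0]], [[6, 2, 1], [0, -0.005, 0]], [[6, 1, 0], [0, 0, 0]], [[0, 0, 0], [0, 0, 0]]]}}

```text
clock: 11.0
tcp_pos: [0.5662, -0.0873, 0.428]
orientation: [[0.959, 0.281, -0.034], [0.281, -0.96, -0.015], [-0.037, 0.005, -0.999]]
ft_force: [-1.0, -6.6, -17.2]
opening: 0.03
```

```bash
python3 g.py; python3 s.py sc10.png; python3 - <<'E'
from rig import r
import cv2
for n in("wrist","top"): cv2.imwrite(f"pics/{n}10.png",r.read_camera(n))
E
```

```text
grasp [ 0.5607 -0.0899  0.2641] rel hinge -0.0271 0.1121 lat -0.0008 r 0.1154 ang 56.7 F [ -1.   -6.6 -17.2] T [-1.   -0.02 -0.04] op 0.0299853469651941 11.0
[[0.959, 0.281, -0.034], [0.281, -0.96, -0.015], [-0.037, 0.005, -0.999]]
-0.04817903979489734 -0.14036584654561984 0.12215980117792138 [ -0.99291689  -6.59674697 -17.19860691]
```

View pics/sc10.png

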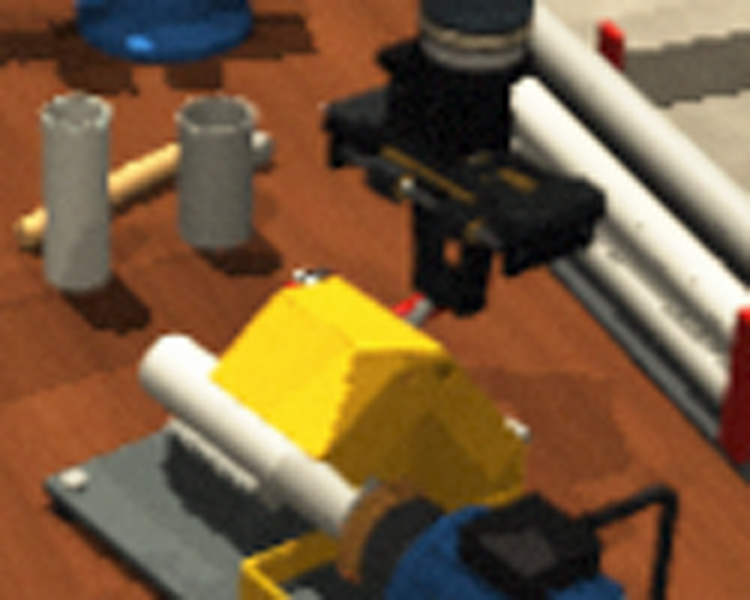

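View pics/wrist10.png

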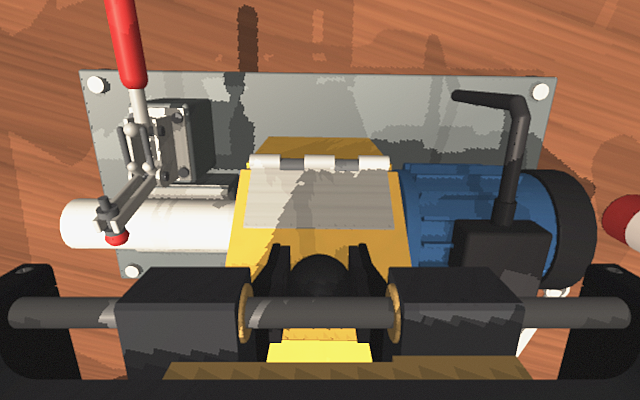

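```bash
python3 - <<'E'
from rig import r
from h import *
import cv2
m=r.camera_model("top");s=r.camera_model("side")
xm=np.array([.9625,.271,0]);ym=np.array([-.271,.9625,0]);zm=np.array([0,0,1.])
H=np.array([.4845,-.1105,.152])+.106*xm
g=lambda a,b,z:onz(m,265+(a+.5)/5-.5,110+(b+.5)/5-.5,z)-H
for a,b in((360,385),(520,360)):
    p=g(a,b,.152);print("L",p@xm,p@ym)
im=cv2.imread("pics/sc10.png")
L=abs(g(360,385,.152)@xm+g(520,360,.152)@xm)/2
for th,c in((52,(255,0,0)),(60,(0,0,255)),(68,(0,255,0))):
    t=np.radians(th)
    for y in(-.058,.058):
        for l,h in((L,0),(.158,-.106)):
            P=H+y*ym+(-l*np.cos(t)+h*np.sin(t))*xm+(l*np.sin(t)+h*np.cos(t))*zm
            u,v=proj(s,P);q=((u-290+.5)*6,(v-130+.5)*6);print(th,y,l,np.round(q))
            cv2.circle(im,(int(q[0]),int(q[1])),4,c,-1)
cv2.imwrite("pics/sc10b.png",im)
E
```

```text
L -0.1166938528945944 0.05804380831499927
L -0.13316865668878355 -0.05634407555172496
52 -0.058 0.12493125479168898 [446. 363.]
52 -0.058 0.158 [315. 470.]
52 0.058 0.12493125479168898 [329. 284.]
52 0.058 0.158 [202. 385.]
60 -0.058 0.12493125479168898 [464. 343.]
60 -0.058 0.158 [329. 432.]
60 0.058 0.12493125479168898 [347. 264.]
60 0.058 0.158 [215. 348.]
68 -0.058 0.12493125479168898 [484. 324.]
68 -0.058 0.158 [348. 394.]
68 0.058 0.12493125479168898 [366. 247.]
68 0.058 0.158 [232. 312.]
```

View pics/sc10b.png

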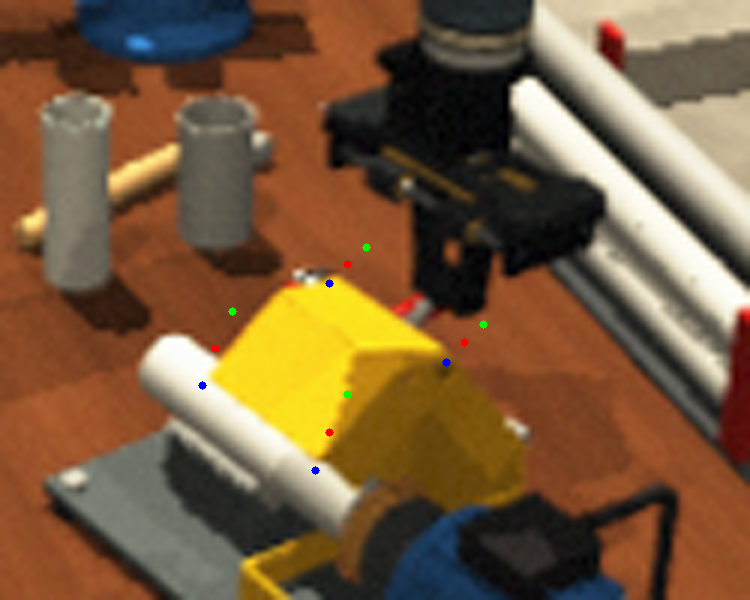

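Emit:
{"op": "send_rows", "data": {"series": [[[6, 2, 0], [0, -0.01, 0]], [[6, 2, 0], [0, -0.01, 0]], [[3, 1, 0], [0, 0, 0]], [[0, 0, 0], [0, 0, 0]], [[0, 0, 0], [0, 0, 0]]]}}

```text
clock: 11.78
tcp_pos: [0.5734, -0.0848, 0.4292]
orientation: [[0.959, 0.281, -0.041], [0.28, -0.96, -0.021], [-0.045, 0.009, -0.999]]
ft_force: [-1.7, -4.9, -9.1]
opening: 0.0299
```

```bash
python3 g.py; python3 s.py sc11.png; python3 - <<'E'
import cv2
im=cv2.imread("pics/sc11.png")
for q in((329,432),(215,348),(464,343),(347,264)):cv2.circle(im,q,3,(0,0,255),-1)
cv2.imwrite("pics/sc11b.png",im)
E
```

```text
grasp [ 0.5667 -0.0882  0.2654] rel hinge -0.0209 0.1134 lat -0.0008 r 0.1153 ang 59.9 F [-1.7 -4.9 -9.1] T [-0.81  0.4  -0.04] op 0.029886132858740238 11.775
[[0.959, 0.281, -0.041], [0.28, -0.96, -0.021], [-0.045, 0.009, -0.999]]
-0.04211468526471452 -0.14044027172127446 0.12342739077125653 [-1.72799821 -4.87707133 -9.06059913]
```

View pics/sc11b.png

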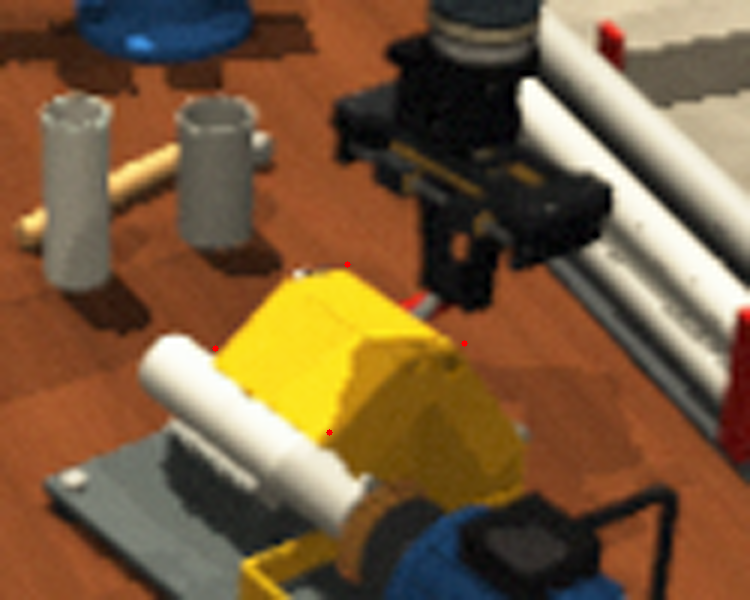

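Emit:
{"op": "send_rows", "data": {"series": [[[4, 1, 0], [0, 0, 0]], [[0, 0, 0], [0, 0, 0]], [[0, 0, 0], [0, 0, 0]], [[0, 0, 0], [0, 0, 0]], [[0, 0, 0], [0, 0, 0]], [[0, 0, 0], [0, 0, 0]]]}}

```text
clock: 12.58
tcp_pos: [0.5716, -0.0857, 0.4277]
orientation: [[0.958, 0.279, -0.058], [0.278, -0.96, -0.024], [-0.063, 0.006, -0.998]]
ft_force: [-1.0, -3.9, -10.2]
opening: 0.0299
```

```bash
python3 g.py; python3 s.py sc12.png; python3 g.py; python3 - <<'E'
from rig import r
import cv2
a=r.read_camera("top")[110:230,265:425]
cv2.imwrite("pics/t12.png",cv2.resize(a,None,fx=5,fy=5,interpolation=cv2.INTER_CUBIC))
E
```

```text
grasp [ 0.562  -0.0895  0.264 ] rel hinge -0.0257 0.112 lat -0.0008 r 0.1149 ang 57.3 F [ -1.   -3.9 -10.2] T [-0.65 -0.02  0.02] op 0.029948554447911734 12.575
[[0.958, 0.279, -0.058], [0.278, -0.96, -0.024], [-0.063, 0.006, -0.998]]
-0.04728932672432064 -0.14042911867393545 0.12201244919395557 [ -1.01840961  -3.85205464 -10.15514315]
grasp [ 0.562  -0.0895  0.264 ] rel hinge -0.0257 0.112 lat -0.0008 r 0.1149 ang 57.3 F [ -2.4  -5.6 -10.4] T [-0.67  0.01 -0.01] op 0.029904901690578033 12.625
[[0.958, 0.279, -0.058], [0.278, -0.96, -0.024], [-0.063, 0.006, -0.998]]
```

View pics/sc12.png

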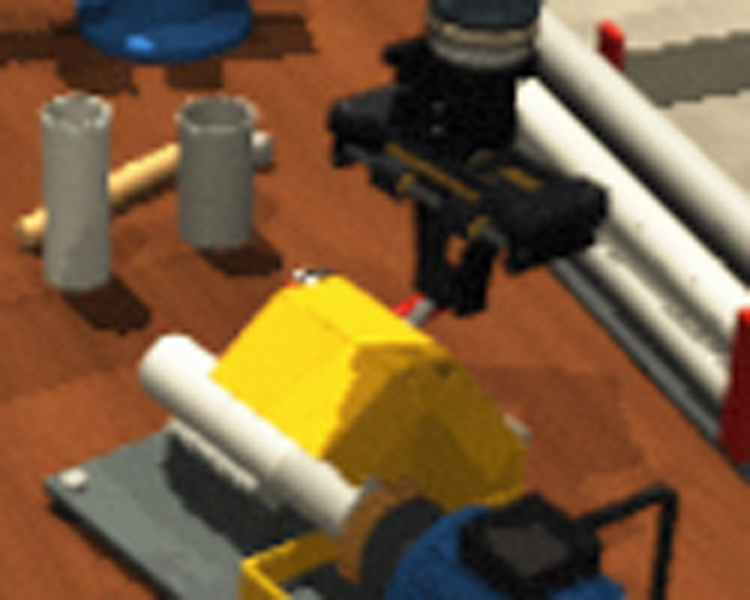

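View pics/t12.png

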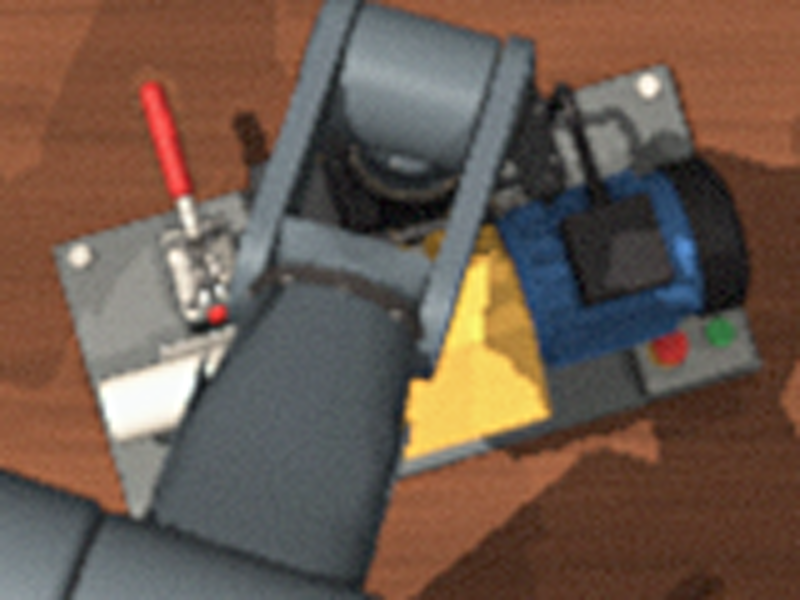

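Emit:
{"op": "send_rows", "data": {"series": [[[4, 1, 1], [0.004, -0.015, 0]], [[4, 1, 1], [0.004, -0.015, 0]], [[4, 1, 1], [0.004, -0.015, 0]], [[4, 1, 1], [0.004, -0.015, 0]], [[4, 1, 1], [0.003, -0.01, 0]], [[2, 1, 1], [0.001, -0.005, 0]]]}}

```text
clock: 13.42
tcp_pos: [0.5881, -0.0813, 0.4325]
orientation: [[0.96, 0.281, -0.009], [0.281, -0.96, -0.009], [-0.011, 0.006, -1.0]]
ft_force: [-2.9, -8.6, -12.8]
opening: 0.0296
```

```bash
python3 g.py; python3 s.py sc13.png; python3 - <<'E'
import cv2
im=cv2.imread("pics/sc13.png")
for q in((329,432),(215,348),(464,343),(347,264)):cv2.circle(im,q,3,(0,0,255),-1)
cv2.imwrite("pics/sc13b.png",im)
E
python3 g.py
```

```text
grasp [ 0.5866 -0.0827  0.2685] rel hinge -0.0002 0.1165 lat -0.0009 r 0.1165 ang 70.2 F [ -2.9  -8.6 -12.8] T [-1.24  0.74  0.02] op 0.02962360959538923 13.425
[[0.96, 0.281, -0.009], [0.281, -0.96, -0.009], [-0.011, 0.006, -1.0]]
-0.02079029125577476 -0.1403693084822142 0.1265368996255053 [ -2.87823003  -8.55639711 -12.7750424 ]
grasp [ 0.5867 -0.0827  0.2685] rel hinge -0.0001 0.1165 lat -0.0009 r 0.1165 ang 70.2 F [ -3.4  -7.2 -11.1] T [-1.22  0.76 -0.08] op 0.029830333791300134 13.475
[[0.96, 0.281, -0.009], [0.281, -0.96, -0.008], [-0.011, 0.006, -1.0]]
```

View pics/sc13b.png

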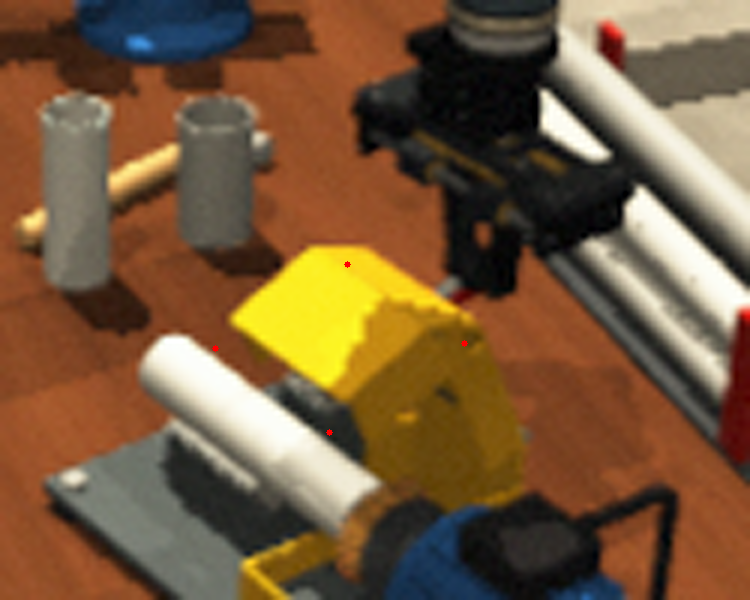

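Emit:
{"op": "send_rows", "data": {"series": [[[-3, -1, 0], [0, 0, 0]], [[-3, -1, 0], [0, 0, 0]], [[-3, -1, 0], [0, 0, 0]], [[0, 0, 0], [0, 0, 0]]]}}

```text
clock: 13.98
tcp_pos: [0.5766, -0.0849, 0.4308]
orientation: [[0.96, 0.281, -0.02], [0.28, -0.96, -0.009], [-0.021, 0.003, -1.0]]
ft_force: [-1.7, -4.7, -8.2]
opening: 0.0296
```

```bash
python3 g.py; python3 s.py sc14.png; python3 - <<'E'
import cv2
im=cv2.imread("pics/sc14.png")
for q in((329,432),(215,348),(464,343),(347,264)):cv2.circle(im,q,3,(0,0,255),-1)
cv2.imwrite("pics/sc14b.png",im)
E
python3 g.py
```

```text
grasp [ 0.5734 -0.0864  0.2668] rel hinge -0.0139 0.1148 lat -0.0009 r 0.1157 ang 63.4 F [-1.7 -4.7 -8.2] T [-0.74  0.18 -0.04] op 0.029555864327587323 13.975
[[0.96, 0.281, -0.02], [0.28, -0.96, -0.009], [-0.021, 0.003, -1.0]]
-0.0347303367088345 -0.1403541639113009 0.12483364982799 [-1.6579053  -4.69305926 -8.1538758 ]
grasp [ 0.5735 -0.0863  0.2668] rel hinge -0.0138 0.1148 lat -0.0009 r 0.1157 ang 63.4 F [-2.5 -4.8 -9.5] T [-0.73  0.21 -0.03] op 0.029528309736009263 14.025
[[0.96, 0.281, -0.02], [0.28, -0.96, -0.009], [-0.021, 0.003, -1.0]]
```

View pics/sc14b.png

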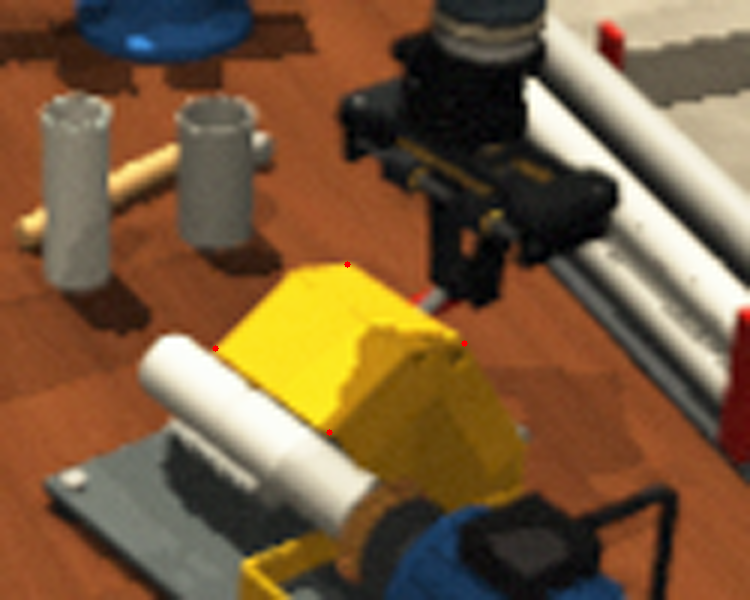

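```bash
python3 - <<'E'
from rig import r
for i in range(6):
    r.read_camera("top")
o=r.get_obs();print(o["clock"],o["tcp_pos"],abs(o["joint_velocities"]).max(),o["ft_force"])
E
python3 g.py; python3 -c "
from rig import r
print(r.sign_off())"
```

```text
14.325 [ 0.57688056 -0.08480168  0.43087785] 0.08861378498342336 [ -2.02664685  -5.52720928 -10.34810607]
grasp [ 0.5737 -0.0863  0.2669] rel hinge -0.0135 0.1149 lat -0.0009 r 0.1157 ang 63.6 F [ -2.   -5.5 -10.3] T [-0.76  0.17 -0.05] op 0.029155529095879595 14.325
[[0.96, 0.281, -0.019], [0.28, -0.96, -0.009], [-0.021, 0.003, -1.0]]
the job is handed in; nothing more can be done
None
```

I threw the clamp handle right back to its stop with closed fingers while the hood was still shut. Then I gripped the ball knob, raised the hood to about 60 degrees, and handed in at 14.3 s while still holding it. `sign_off` reported no verdict.

**Last checks**
- **Hood angle:** the hood's corners in the side picture sat on the positions calculated for 60 degrees. The gripper's position gave 63.5 degrees; I trusted the picture. Both are inside the 52–68 degree limits.
- **Holding:** the arm stayed still for 0.35 s on its last target, with about 10 N of load on the wrist.
- **Clamp handle:** the last top view, taken before the final adjustments, showed it still right back.
- **Tube and bystanders:** the tube lay in its saddle in the last side picture. The bystanders in view there had not moved. Both were judged by eye, not measured.

**What went less well**
- **Clamp push:** I pressed the handle onto its stop harder than needed, reading 79 N at the wrist (limit 120 N).
- **Hood adjustment:** it sagged to about 55 degrees while I held it. I then corrected too far, to about 67 degrees, before bringing it back to 60. It never fell.

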